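Gauge the packing guide's gap with spacer blocks

TASK

The gap of the packing guide, between its aluminium fence and its orange stop, is being gauged with three spacer blocks, and the thinnest one (yellow), now standing in the gap, turned out far too loose. Take the yellow spacer out and stand it upright on the worktop, and find which of the other two, blue or green, is the thickest that goes into the gap. Leave that one standing upright in the gap, resting on the guide's base between the walls, and leave the remaining spacer upright on the worktop.

Things in the scene. Friction and masses are not known exactly. Their poses are not given: they have to be found in the camera images.
- guide: fixed grey base, 110 (x) x 125 (y) x 8 mm, with aluminium fence. Origin: underside, below the middle of the fence's gauging face; z up, +y from fence across the gap to the stop, x along the gap. Base spans y -25..100 mm. Fence and stop 90 mm long, tops 30 mm over the worktop, 6 mm bevel on top inner edges; gap open at both ends. Worktop at world x 0.42, y 0.05..0.15 m is clear.
- stop: orange stop wall, 90 mm long (x) x 24 mm thick (y), screwed to the guide's base parallel to the fence. Origin on the base's top (8 mm over the worktop), below the middle of its face towards the fence; axes as the guide's. Its y in the guide's frame is the gap's width: 37 or 49 mm, which leaves the right spacer 5 mm of play. Does not move.
- spacer_thin: solid yellow plastic spacer block, 20 mm thick (its y) x 56 mm wide (its x) x 70 mm tall (its z), one black dot on its top face, about 80 g. Origin at the centre of its underside. At the start it stands loose in the gap, its top 78 mm above the worktop, its thickness roughly across the gap. The 56 mm width can be gripped from above.
- spacer_mid: solid blue plastic spacer block, 32 mm thick (its y) x 56 mm wide (its x) x 70 mm tall (its z), two black dots in a row on its top face, about 120 g. Origin at the centre of its underside. At the start it stands on the worktop, to the right of the guide. The 56 mm width can be gripped from above.
- spacer_thick: solid green plastic spacer block, 44 mm thick (its y) x 56 mm wide (its x) x 70 mm tall (its z), three black dots in a row on its top face, about 160 g. Origin at the centre of its underside. At the start it stands on the worktop, to the right of the guide. The 56 mm width can be gripped from above.
There are look-alikes about, which are no part of the job. Of the things that look like the spacer_mid, take the one that is farthest to the robot's right at the start.

How it is judged:
At the end, for the whole second after the job is handed in: The thickest spacer that fits (blue at 37 mm, green at 49 mm) stands in the gap on the guide's base (underside within 5 mm of it), within 25 mm of the middle of the gap's length; the other two stand on the worktop, off the guide; all upright within 10 degrees and at rest (height (world z) of spacer_thin between -0.004 and 0.005 m and angle between spacer_thin's own z axis and vertical below 0.17 rad and linear speed of spacer_thin below 0.02 m/s and ((y of stop in the frame of guide below 0.043 m and x of spacer_mid in the frame of guide between -0.025 and 0.025 m and y of spacer_mid in the frame of guide between 0.005 and 0.044 m and z of spacer_mid in the frame of guide between 0.004 and 0.013 m and angle between each of spacer_mid, spacer_thick's own z axis and vertical below 0.17 rad and linear speed of each of spacer_mid, spacer_thick below 0.02 m/s and height (world z) of spacer_thick between -0.004 and 0.005 m) or (y of stop in the frame of guide above 0.043 m and x of spacer_thick in the frame of guide between -0.025 and 0.025 m and y of spacer_thick in the frame of guide between 0.005 and 0.044 m and z of spacer_thick in the frame of guide between 0.004 and 0.013 m and angle between each of spacer_thick, spacer_mid's own z axis and vertical below 0.17 rad and linear speed of each of spacer_thick, spacer_mid below 0.02 m/s and height (world z) of spacer_mid between -0.004 and 0.005 m))); the robot touches nothing.
It also fails if it takes over 54 s, if anything falls off the work surface, if the arm or the gripper's body presses on something with over 40 N, if the wrist force passes 120 N, or if a joint passes its speed limit or range.

ROBOT

A 7-joint arm with a two-finger parallel gripper is mounted at the origin on a cart in front of the work surface, level with it; the furniture and walls round the work are solid. World frame = base frame: x ahead of the robot, y to its left, z up, the work surface at z = 0. Lengths are in m, angles in rad, forces in N, time in s.
With the tool pointing down it reaches from about 0.4 to 0.85 m from the base axis. Payload 4.5 kg.
Tool frame: the origin (TCP) lies midway between the tips of the shut fingers; the grasp point (between the pads) lies 19 mm behind it; z points along the fingers, y is the direction in which the jaws open and shut (so a half turn about z gives the same grasp; the last joint's range is limited). The gripper opens to 88 mm and grips with 3 to 60 N. Pads are 18 mm wide; open, the fingers measure 123 mm over their backs; the gripper's body (75 mm by 187 mm) begins 45 mm behind the grasp point.
Start: joints at [1.144, 0.689, -0.195, 1.565, 0.157, 0.902, -0.215], TCP at [0.278, -0.56, 0.239] pointing down, gripper open.
Joint ranges: [-3.01, 3.01], [-0.46, 2.08], [-1.47, 1.51], [0.13, 2.56], [-1, 4.14], [0.04, 2.09], [-2.66, 2.66]. Speed limits (rad/s): [2.57, 2.57, 3.14, 3.14, 3.14, 3.14, 3.14].

INTERFACE

Orientations are given as a unit quaternion [x, y, z, w].
In Python, from plant import get_state, snapshot, finish_job, regions_of gives the robot as it stands.
- The arm moves only by the tool send_rows, never from a script. Its argument "series" is a list of rows, each an object of numbers: "grip": the opening, from 0 (shut) to 1 (fully open); "dx", "dy", "dz": the shift along the tool's x, y, z in mm; "turn": the turn about the tool's z in rad. A call has 1 to 20 rows; each row shifts and turns the commanded pose from where the row before left it, along the tool's axes as they then stand; what a row does not reach is not made up. A row lasts 1/10 s, in which the tool goes at most 50 mm and 8.59 degrees, less where a joint would pass 70% of its speed; a pose out of reach is approached as far as the arm can. A call is refused whole if a number of a shift passes 50 or a number of a turn 0.15, either way. A call with a gripper value outside its range is refused whole. The fingers move at their own pace and stop on an object; "force" is the grip in N (left out, the last holds). Time passes only in rows, so rows that do not move let the fingers close. It gives the time, the measured TCP pose, the force and the opening at its end, in the units of the state.
- get_state(): the state, without advancing time (a new reading comes with each control period).
- snapshot(name): name is "scene" or "top"; returns a dict with "img" (480x640x3 uint8, red, green, blue), "depth" (480x640 float32, m along the optical axis (not along the pixel's ray), 0 where there is no reading), "fov_y" (degrees; the focal length in pixels is half the picture's height over the tangent of half this angle, whatever the lens; pixels are square), "cx", "cy" (the principal point, pixels), "k1" (the pictures are not rectified: a ray, as slopes to the right and down, at radius r is drawn at 1 + k1 r^2 times it, then the intrinsics apply), "R" (3x3) and "t" (3): a world point X has camera coordinates R X + t. Camera axes: x right, y down, z forward; pixel columns grow to the right and rows downward; lengths in m; the calibration is good to about 2 mm. A picture is of the moment at which its call begins.
- finish_job(): hands the job in, once; it reports no verdict.
Trained networks look in a picture, given as the dict that the camera call returned (one of the last four; its "shot" number tells which), for a name from the list of things; names that differ only in an ending like _2 or _b are one class to them, and where a whole thing is asked for, a point or a joint stands for the part that bears it (a point fixed in the world has none). Each returns a list of dicts, best first, with "score" (0 to 1); they miss things now and then, are a little off and sometimes report something else, mostly with a low value. They report only what shows in the picture. A call takes as long as a camera call. They do not tell look-alikes from the thing itself.
- regions_of(picture, target): "pixels" (480x640 bool, what is visible of it) and "extent" ([left, top, right, bottom] in pixels, round what is visible of it).
The state is a dict: "clock": time; "q": joint angles; "qd": joint speeds; "joint_torque": joint torques, N m; "tool_pos": TCP position; "eef_rot": TCP orientation; "contact_force": force on the tool from outside, world axes, zero at the start; "moment": the same for the moment, N m; "opening": opening from 0.0 (shut) to 1.0 (fully open).
Only numpy, scipy, OpenCV 4.12 (cv2) and the standard library are available. Lean on these libraries where they do the work, as an engineer would, in place of code of your own. Each camera call takes 0.05 s, during which the arm holds its last target.

## Working session

There is one attempt and no reset: what is moved stays moved. The work goes in short steps, Python scripts to look and compute and a tool call to move; the robot and the scene stay as the last step left them, time stands still between calls to the robot, and variables do not carry over. Pictures are saved under pics/ and viewed, and the job is handed in when it is done.

Besides the shell and the picture viewer there is one more tool, called after "Call:" as name(argument=value, ...) on one line, values as JSON. send_rows: Moves the arm, as the interface text tells. Its arguments: {"type":"object","properties":{"series":{"type":"array","items":{"type":"object","properties":{"grip":{"type":"number"},"dx":{"type":"number"},"dy":{"type":"number"},"dz":{"type":"number"},"turn":{"type":"number"}}}},"force":{"type":"number"}},"required":["series"]}

```bash
ls; mkdir -p pics; cat > h.py <<'E'
import numpy as np, cv2
from plant import get_state, snapshot, finish_job, regions_of
def save(p,n): cv2.imwrite(f'pics/{n}.png',p['img'][:,:,::-1])
def pts(p,mask=None):
    f=240/np.tan(np.radians(p['fov_y'])/2)
    K=np.array([[f,0,p['cx']],[0,f,p['cy']],[0,0,1.]])
    if mask is None: mask=np.ones((480,640),bool)
    v,u=np.nonzero(mask&(p['depth']>0))
    d=p['depth'][v,u]
    xd=np.stack([(u-p['cx'])/f,(v-p['cy'])/f],1)
    xu=xd.copy()
    for _ in range(20): xu=xd/(1+p['k1']*(xu**2).sum(1,keepdims=True))
    c=np.c_[xu*d[:,None],d]
    return (c-p['t'])@np.asarray(p['R']),u,v
E
python3 - <<'E'
from h import *
for n in ('scene','top'):
    p=snapshot(n); save(p,n+'0'); print(n,p['fov_y'],p['k1'],np.round(p['R'],2).tolist(),p['t'])
    np.savez(f'{n}0.npz',**{k:v for k,v in p.items()})
    for t in ('guide','stop','spacer_thin','spacer_mid','spacer_thick'):
        for r in regions_of(p,t):
            P,u,v=pts(p,r['pixels'])
            if len(P)==0: continue
            hi=P[:,2].max(); z=np.percentile(P[:,2],97); T=P[abs(P[:,2]-z)<.006]
            rc=cv2.minAreaRect((T[:,:2]*1000).astype(np.float32))
            print(t,round(r['score'],2),r['extent'],len(P),'z',z.round(3),np.round(rc[0],1),np.round(rc[1],1),round(rc[2],1))
s=get_state();print(s)
E
```

```text
pics
scene 44.99764335761289 0.057429808298642596 [[-0.74, -0.67, -0.01], [-0.34, 0.39, -0.86], [0.58, -0.63, -0.52]] [0.35015203 0.22669813 0.66333962]
guide 0.83 [184.9, 244.4, 285.4, 298.8] 1862 z 0.031 [599.5  31.8] [82.2 36.7] 30.8
guide 0.7 [359.0, 203.5, 400.3, 253.5] 1674 z 0.071 [ 472.2 -143.9] [56.2 47.8] 12.1
stop 0.83 [204.1, 247.4, 251.2, 284.5] 873 z 0.032 [610.4  78.8] [23.6 90.3] 86.6
spacer_thin 0.82 [230.2, 219.1, 260.4, 268.6] 1092 z 0.08 [597.8  49.6] [20.3 52.8] 86.8
spacer_thin 0.35 [184.7, 240.6, 284.2, 301.7] 1862 z 0.031 [582.4  20.7] [19.1 42.9] 85.7
spacer_mid 0.8 [377.5, 161.0, 405.2, 205.5] 958 z 0.071 [ 571.3 -314.5] [33.5 55.1] 67.8
spacer_mid 0.71 [304.5, 194.4, 331.6, 244.6] 950 z 0.072 [ 578.2 -107. ] [31.5 57.3] 49.0
spacer_thick 0.77 [357.7, 202.5, 398.7, 253.3] 1711 z 0.071 [ 472.3 -143.9] [56.5 47.8] 12.1
top 44.406602854676336 0.055201497915575416 [[-0.02, -1.0, -0.01], [-0.99, 0.02, -0.12], [0.12, 0.01, -0.99]] [-0.05671902  0.54380156  1.1288783 ]
guide 0.71 [222.8, 170.3, 288.5, 227.4] 2314 z 0.032 [608.2  48. ] [79.  89.4] 86.0
stop 0.61 [24
[... 505 characters left out ...]
5.6 43.1] 12.1
{'clock': 0.6, 'q': array([ 1.14373972,  0.68907962, -0.19462234,  1.56530142,  0.15729536,
        0.90251902, -0.2151152 ]), 'qd': array([ 0.00105593, -0.00098136,  0.00058237,  0.00110803,  0.00071103,
       -0.00041434, -0.00131282]), 'joint_torque': array([ 1.52629641e-04, -5.27250695e+01, -1.26637101e+00, -1.53679544e+01,
       -5.19306329e-02, -4.34075628e-04,  2.01889172e-06]), 'tool_pos': array([ 0.2779887 , -0.55979402,  0.23875563]), 'eef_rot': array([9.73566183e-01, 2.28405092e-01, 2.05417506e-05, 3.40748789e-05]), 'contact_force': array([0.57728121, 0.29738134, 0.79534978]), 'moment': array([-0.03716497,  0.00378304,  0.00267188]), 'opening': 0.9996908844679506}
```

View pics/scene0.png

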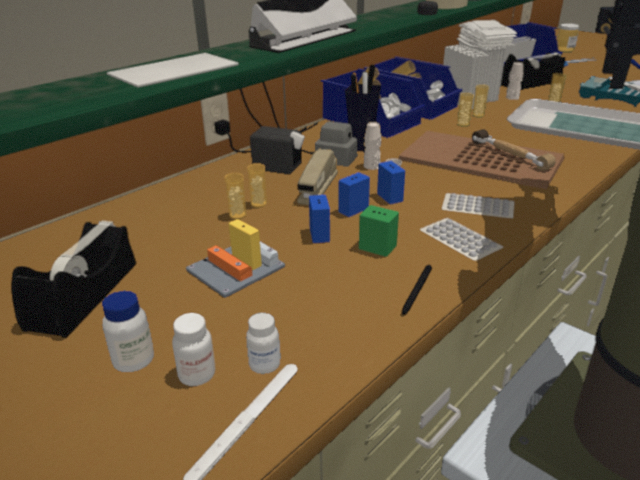

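View pics/top0.png

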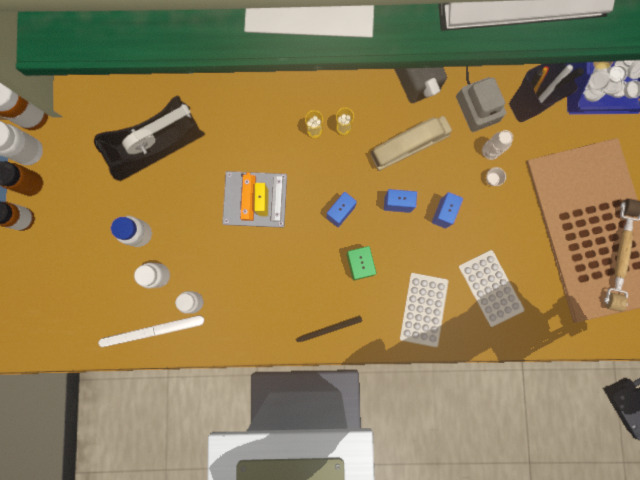

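```bash
python3 - <<'E'
from h import *
im=cv2.imread('pics/top0.png')
cv2.imwrite('pics/crop0.png',cv2.resize(im[160:290,210:470],None,fx=3,fy=3,interpolation=cv2.INTER_CUBIC))
p=dict(np.load('top0.npz')); q=dict(np.load('scene0.npz'))
for n,p in (('top',p),('scene',q)):
    P,u,v=pts(p)
    m=(abs(P[:,0]-.6)<.1)&(abs(P[:,1]-.05)<.12)&(P[:,2]<.045)&(P[:,2]>.023)
    M=P[m]
    im=p['img'][v[m],u[m]].astype(int)
    orange=(im[:,0]-im[:,2]>60)
    S=M[orange]; F=M[~orange]
    for k,A in (('stop',S),('fence',F)):
        print(n,k,len(A),[np.round(a,1) for a in cv2.minAreaRect((A[:,:2]*1000).astype(np.float32))], np.median(A[:,2]))
E
```

```text
top stop 557 [array([609.3,  61.9]), array([52.4, 89.4]), np.float64(88.3)] 0.029795940739013572
top fence 416 [array([608.1,  45.3]), array([73.6, 89.6]), np.float64(86.1)] 0.029974061273717798
scene stop 787 [array([608.5,  64.1]), array([53.9, 91.9]), np.float64(85.6)] 0.03069796858377946
scene fence 208 [array([601. ,  48.4]), array([89.2, 64.4]), np.float64(72.8)] 0.030243955072835612
```

View pics/crop0.png

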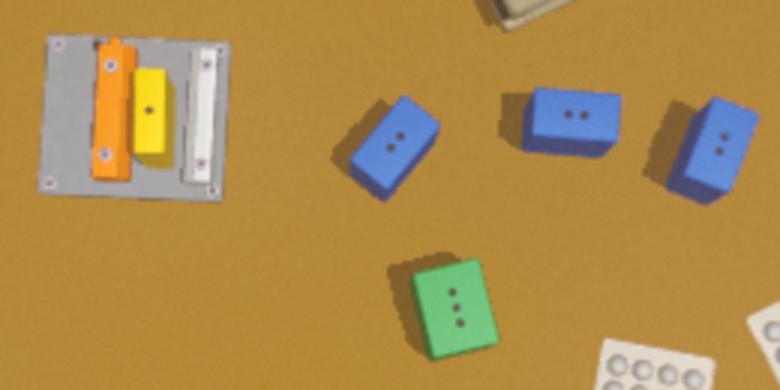

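```bash
python3 - <<'E'
from h import *
for n in ('top','scene'):
    p=dict(np.load(n+'0.npz'))
    P,u,v=pts(p); C=p['img'][v,u].astype(int)
    def R(m): return [np.round(a,1).tolist() if not np.isscalar(a) else round(a,1) for a in cv2.minAreaRect((P[m][:,:2]*1000).astype(np.float32))]
    box=(abs(P[:,0]-.61)<.075)&(abs(P[:,1]-.05)<.09)
    hi=box&(P[:,2]>.026)&(P[:,2]<.036)
    org=(C[:,0]-C[:,2]>90)&(C[:,1]<C[:,0]*.65)
    gry=(C.max(1)-C.min(1)<50)
    print(n,'stop',R(hi&org)); print('fence',R(hi&gry&(P[:,1]<.04)))
    base=box&gry&(P[:,2]>.004)&(P[:,2]<.012)
    print('base',R(box&gry&(P[:,2]>.004)), (base).sum(), np.median(P[base][:,2]))
    # edges in guide frame
    th=np.radians(-3)
    for th in np.radians([-4,-3.5,-3,-2.5]):
        e=np.array([-np.sin(th),np.cos(th)]); 
        f=lambda m:np.round(np.percentile(P[m][:,:2]@e*1000,[1,5,50,95,99]),1)
        print(np.degrees(th),'stop',f(hi&org),'fence',f(hi&gry&(P[:,1]<.04)),'all',f(box&gry&(P[:,2]>.004)))
E
```

```text
top stop [[609.7, 75.7], [24.1, 89.2], 87.3]
fence [[606.2, 17.4], [17.7, 89.6], 86.1]
base [[609.1, 64.2], [125.3, 109.7], 86.2] 1576 0.00834235444039497
-4.0 stop [106.7 108.6 117.8 128.3 129.6] fence [51.  51.8 58.9 67.  67.9] all [ 44.8  48.1  96.3 164.2 167.5]
-3.5 stop [101.4 103.4 112.4 123.  124.2] fence [45.7 46.4 53.7 61.7 62.7] all [ 39.4  42.8  91.4 159.  162.2]
-3.0000000000000004 stop [ 96.1  98.1 107.2 117.8 119. ] fence [40.4 41.1 48.6 56.5 57.5] all [ 34.2  37.5  86.2 153.7 157. ]
-2.5 stop [ 90.8  92.7 101.8 112.7 113.7] fence [35.1 35.8 43.4 51.2 52.3] all [ 28.8  32.1  80.7 148.4 151.7]
scene stop [[609.7, 78.8], [24.0, 91.9], 85.8]
fence [[583.4, 20.6], [19.1, 45.0], 85.7]
base [[609.2, 66.3], [126.2, 111.9], 86.3] 1501 0.008785129950965838
-4.0 stop [110.7 113.5 124.8 131.9 132.6] fence [52.4 54.  61.6 68.9 70.5] all [ 51.3  56.9 137.6 169.5 171. ]
-3.5 stop [105.4 108.1 119.5 126.7 127.3] fence [47.5 49.  56.7 64.  65.5] all [ 46.4  52.  132.4 164.2 165.6]
-3.0000000000000004 stop [100.1 103.  114.1 121.4 122.2] fence [42.5 43.8 51.6 59.  60.5] all [ 41.4  47.1 127.2 158.9 160.5]
-2.5 stop [ 94.8  97.7 108.9 116.3 117. ] fence [37.4 38.7 46.7 54.1 55.4] all [ 36.6  42.1 121.8 153.6 155.3]
```

The gap measures about 37–39 mm in both views, so it is the 37 mm one and blue is the right spacer. Candidates in the top view:
- **Blues:** (341,209), (401,200) and (449,210). The one farthest right is (449,210), at about (0.571, -0.315).
- **Yellow:** (260,198), the only one.
- **Green:** (361,263). It already stands on the worktop, so it can stay.

The crop confirms two dots on that blue and one on the yellow.

```bash
cat >> h.py <<'E'
def plan(x,y,z,jaw):
    s=get_state(); q=s['eef_rot']; from scipy.spatial.transform import Rotation as Ro
    M=Ro.from_quat(q).as_matrix(); ty=np.degrees(np.arctan2(M[1,1],M[0,1]))
    d=(jaw-ty+90)%180-90
    turn=-np.radians(d)
    M2=M@Ro.from_euler('z',turn).as_matrix()
    D=np.array([x,y,z])-s['tool_pos']
    print('clock',s['clock'],'pos',np.round(s['tool_pos'],4),'tilt',np.round(M[:,2],3),'jaw',round(ty,1),'open',round(s['opening'],3),'F',np.round(s['contact_force'],1))
    print('turn',round(turn,3),'then mm',np.round(M2.T@D*1000,1),'q7',s['q'][6])
E
python3 -c "
from h import *
plan(.599,.048,.239,-3.5)"
```

```text
clock 0.6 pos [ 0.278  -0.5598  0.2388] tilt [ 0. -0. -1.] jaw -63.6 open 1.0 F [0.6 0.3 0.8]
turn -1.049 then mm [ 6.263e+02  2.833e+02 -3.000e-01] q7 -0.21511520255983155
```

Call:
send_rows(series=[{"turn":-0.15,"grip":1},{"turn":-0.15},{"turn":-0.15},{"turn":-0.15},{"turn":-0.15},{"turn":-0.15},{"turn":-0.15}], force=25)

```text
schema error: expected keys grip, dx, dy, dz, turn
```

Call:
send_rows(series=[{"dx":20,"dy":9},{"dx":32,"dy":14.5},{"dx":32,"dy":14.5},{"dx":32,"dy":14.5},{"dx":32,"dy":14.5},{"dx":32,"dy":14.5},{"dx":32,"dy":14.5},{"dx":32,"dy":14.5},{"dx":32,"dy":14.5},{"dx":32,"dy":14.5},{"dx":32,"dy":14.5},{"dx":32,"dy":14.5},{"dx":32,"dy":14.5},{"dx":32,"dy":14.5},{"dx":32,"dy":14.5},{"dx":32,"dy":14.5},{"dx":32,"dy":14.5},{"dx":32,"dy":14.5},{"dx":32,"dy":14.5},{}])

```text
schema error: expected keys grip, dx, dy, dz, turn
```

```bash
python3 -c "
from h import *
plan(.599,.048,.036,-3.5)"
```

```text
clock 0.6 pos [ 0.278  -0.5598  0.2388] tilt [ 0. -0. -1.] jaw -63.6 open 1.0 F [0.6 0.3 0.8]
turn -1.049 then mm [626.3 283.3 202.7] q7 -0.21511520255983155
```

Call:
send_rows(series=[{"dx":0,"dy":0,"dz":0,"turn":-0.15,"grip":1},{"dx":0,"dy":0,"dz":0,"turn":-0.15,"grip":1},{"dx":0,"dy":0,"dz":0,"turn":-0.15,"grip":1},{"dx":0,"dy":0,"dz":0,"turn":-0.15,"grip":1},{"dx":0,"dy":0,"dz":0,"turn":-0.15,"grip":1},{"dx":0,"dy":0,"dz":0,"turn":-0.15,"grip":1},{"dx":0,"dy":0,"dz":0,"turn":-0.15,"grip":1}], force=25)

```text
clock: 1.3
tool_pos: [0.2778, -0.5599, 0.2388]
eef_rot: [0.726, 0.688, -0.0, 0.0]
contact_force: [-1.2, 1.3, -0.1]
opening: 1.001
```

Call:
send_rows(series=[{"dx":20,"dy":9,"dz":0,"turn":0,"grip":1},{"dx":34,"dy":15,"dz":0,"turn":0,"grip":1},{"dx":34,"dy":15,"dz":0,"turn":0,"grip":1},{"dx":34,"dy":15,"dz":0,"turn":0,"grip":1},{"dx":34,"dy":15,"dz":0,"turn":0,"grip":1},{"dx":34,"dy":15,"dz":0,"turn":0,"grip":1},{"dx":34,"dy":15,"dz":0,"turn":0,"grip":1},{"dx":34,"dy":15,"dz":0,"turn":0,"grip":1},{"dx":34,"dy":15,"dz":0,"turn":0,"grip":1},{"dx":34,"dy":15,"dz":0,"turn":0,"grip":1},{"dx":34,"dy":15,"dz":0,"turn":0,"grip":1},{"dx":34,"dy":15,"dz":0,"turn":0,"grip":1},{"dx":34,"dy":15,"dz":0,"turn":0,"grip":1},{"dx":34,"dy":15,"dz":0,"turn":0,"grip":1},{"dx":34,"dy":15,"dz":0,"turn":0,"grip":1},{"dx":34,"dy":15,"dz":0,"turn":0,"grip":1},{"dx":34,"dy":15,"dz":0,"turn":0,"grip":1},{"dx":34,"dy":15,"dz":0,"turn":0,"grip":1},{"dx":28,"dy":19,"dz":0,"turn":0,"grip":1},{"dx":0,"dy":0,"dz":0,"turn":0,"grip":1}])

```text
clock: 3.3
tool_pos: [0.6001, 0.0543, 0.2391]
eef_rot: [0.726, 0.688, 0.003, -0.001]
contact_force: [-0.5, 0.1, 0.6]
opening: 0.997
```

```bash
python3 -c "
from h import *
plan(.599,.048,.036,-3.5)"
```

```text
clock 3.3 pos [0.6001 0.0543 0.2391] tilt [ 0.003  0.005 -1.   ] jaw -3.1 open 0.997 F [-0.5  0.1  0.6]
turn 0.008 then mm [ -7.4  -1.3 203.1] q7 -0.5320004908639915
```

Call:
send_rows(series=[{"dx":0,"dy":0,"dz":30,"turn":0,"grip":1},{"dx":0,"dy":0,"dz":40,"turn":0,"grip":1},{"dx":0,"dy":0,"dz":35,"turn":0,"grip":1},{"dx":0,"dy":0,"dz":20,"turn":0,"grip":1},{"dx":0,"dy":0,"dz":10,"turn":0,"grip":1},{"dx":0,"dy":0,"dz":0,"turn":0,"grip":1}])

```text
clock: 3.9
tool_pos: [0.5971, 0.0472, 0.1028]
eef_rot: [0.728, 0.685, -0.001, -0.0]
contact_force: [-0.1, -0.1, 0.2]
opening: 0.999
```

```bash
python3 -c "
from h import *
plan(.599,.048,.036,-3.5)
p=snapshot('scene');save(p,'s1')
for r in regions_of(p,'spacer_thin')[:1]:
    P,u,v=pts(p,r['pixels']);z=np.percentile(P[:,2],97);T=P[abs(P[:,2]-z)<.006];print(r['score'],z,cv2.minAreaRect((T[:,:2]*1000).astype(np.float32)))
"
```

```text
clock 3.9 pos [0.5971 0.0472 0.1028] tilt [-0.002 -0.001 -1.   ] jaw -3.5 open 0.999 F [-0.1 -0.1  0.2]
turn 0.0 then mm [ 1.   2.  66.8] q7 -0.6267451354286503
0.59 0.07953049791649706 ((601.426513671875, 48.40291213989258), (20.958763122558594, 56.79938507080078), 88.40219116210938)
```

Call:
send_rows(series=[{"dx":0.5,"dy":3,"dz":20,"turn":0,"grip":1},{"dx":0,"dy":0,"dz":25,"turn":0,"grip":1},{"dx":0,"dy":0,"dz":16,"turn":0,"grip":1},{"dx":0,"dy":0,"dz":6,"turn":0,"grip":1},{"dx":0,"dy":0,"dz":0,"turn":0,"grip":1},{"dx":0,"dy":0,"dz":0,"turn":0,"grip":0},{"dx":0,"dy":0,"dz":0,"turn":0,"grip":0},{"dx":0,"dy":0,"dz":0,"turn":0,"grip":0},{"dx":0,"dy":0,"dz":0,"turn":0,"grip":0},{"dx":0,"dy":0,"dz":0,"turn":0,"grip":0},{"dx":0,"dy":0,"dz":0,"turn":0,"grip":0}])

```text
clock: 5.1
tool_pos: [0.6013, 0.0484, 0.0371]
eef_rot: [0.728, 0.686, 0.0, 0.0]
contact_force: [-0.4, -0.2, 4.0]
opening: 0.636
```

```bash
python3 -c "
from h import *
plan(.42,.10,.12,-3.5)"
```

```text
clock 5.1 pos [0.6013 0.0484 0.0371] tilt [ 0.001 -0.    -1.   ] jaw -3.4 open 0.636 F [-0.4 -0.2  4. ]
turn 0.001 then mm [  40.4 -184.   -83. ] q7 -0.6677728620699069
```

Call:
send_rows(series=[{"dx":0,"dy":0,"dz":-8,"turn":0,"grip":0},{"dx":0,"dy":0,"dz":-20,"turn":0,"grip":0},{"dx":0,"dy":0,"dz":-30,"turn":0,"grip":0},{"dx":0,"dy":0,"dz":-25,"turn":0,"grip":0},{"dx":6,"dy":-24,"dz":0,"turn":0,"grip":0},{"dx":7,"dy":-32,"dz":0,"turn":0,"grip":0},{"dx":7,"dy":-32,"dz":0,"turn":0,"grip":0},{"dx":7,"dy":-32,"dz":0,"turn":0,"grip":0},{"dx":7,"dy":-32,"dz":0,"turn":0,"grip":0},{"dx":6,"dy":-22,"dz":0,"turn":0,"grip":0},{"dx":0,"dy":-10,"dz":0,"turn":0,"grip":0},{"dx":0,"dy":0,"dz":0,"turn":0,"grip":0},{"dx":0,"dy":0,"dz":0,"turn":0,"grip":0}])

```text
clock: 6.4
tool_pos: [0.4212, 0.0992, 0.1198]
eef_rot: [0.728, 0.685, 0.001, 0.001]
contact_force: [1.1, -0.2, -0.3]
opening: 0.635
```

```bash
python3 -c "
from h import *
plan(.42,.10,.030,-3.5)
p=snapshot('scene');save(p,'s2')
p=snapshot('top');save(p,'t2')
P,u,v=pts(p)
box=(abs(P[:,0]-.6)<.012)&(P[:,1]>.02)&(P[:,1]<.115)
B=P[box&(P[:,2]<.016)&(P[:,2]>.003)];H=np.histogram(B[:,1]*1000,bins=np.arange(0,124,3));print(list(zip(H[1],H[0])))
W=P[box&(P[:,2]>.026)&(P[:,2]<.036)];H=np.histogram(W[:,1]*1000,bins=np.arange(0,124,3));print(list(zip(H[1],H[0])))
"
```

```text
clock 6.4 pos [0.4212 0.0992 0.1198] tilt [ 0.002  0.    -1.   ] jaw -3.5 open 0.635 F [ 1.1 -0.2 -0.3]
turn 0.0 then mm [ 0.7 -1.4 89.8] q7 -0.9191958895701
[(np.int64(0), np.int64(0)), (np.int64(3), np.int64(0)), (np.int64(6), np.int64(0)), (np.int64(9), np.int64(0)), (np.int64(12), np.int64(0)), (np.int64(15), np.int64(0)), (np.int64(18), np.int64(0)), (np.int64(21), np.int64(0)), (np.int64(24), np.int64(0)), (np.int64(27), np.int64(2)), (np.int64(30), np.int64(23)), (np.int64(33), np.int64(12)), (np.int64(36), np.int64(23)), (np.int64(39), np.int64(12)), (np.int64(42), np.int64(23)), (np.int64(45), np.int64(12)), (np.int64(48), np.int64(20)), (np.int64(51), np.int64(12)), (np.int64(54), np.int64(19)), (np.int64(57), np.int64(15)), (np.int64(60), np.int64(16)), (np.int64(63), np.int64(18)), (np.int64(66), np.int64(0)), (np.int64(69), np.int64(0)), (np.int64(72), np.int64(0)), (np.int64(75), np.int64(0)), (np.int64(78), np.int64(0)), (np.int64(81), np.int64(0)), (np.int64(84), np.int64(0)), (np.int64(87), np.int64(0)), (np.int64(90), np.int64(7)), (np.int64(93), np.int64(22)), (np.
[... 771 characters left out ...]
(51), np.int64(0)), (np.int64(54), np.int64(0)), (np.int64(57), np.int64(0)), (np.int64(60), np.int64(0)), (np.int64(63), np.int64(5)), (np.int64(66), np.int64(18)), (np.int64(69), np.int64(15)), (np.int64(72), np.int64(20)), (np.int64(75), np.int64(13)), (np.int64(78), np.int64(21)), (np.int64(81), np.int64(14)), (np.int64(84), np.int64(21)), (np.int64(87), np.int64(5)), (np.int64(90), np.int64(0)), (np.int64(93), np.int64(0)), (np.int64(96), np.int64(0)), (np.int64(99), np.int64(0)), (np.int64(102), np.int64(0)), (np.int64(105), np.int64(0)), (np.int64(108), np.int64(0)), (np.int64(111), np.int64(0)), (np.int64(114), np.int64(0)), (np.int64(117), np.int64(0)), (np.int64(120), np.int64(0))]
```

View pics/s2.png

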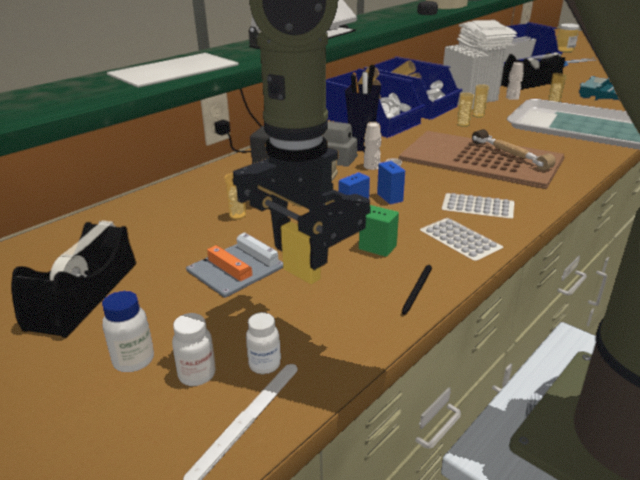

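The image shows yellow hanging upright from the gripper, with the gap empty at (243,255). The base is visible from y 28.5 to 65.5, so the gap is 37 mm and blue fits. Lowering yellow.

Call:
send_rows(series=[{"dx":0,"dy":0,"dz":20,"turn":0,"grip":0},{"dx":0,"dy":0,"dz":30,"turn":0,"grip":0},{"dx":0,"dy":0,"dz":20,"turn":0,"grip":0},{"dx":0,"dy":0,"dz":12,"turn":0,"grip":0},{"dx":0,"dy":0,"dz":5,"turn":0,"grip":0},{"dx":0,"dy":0,"dz":3,"turn":0,"grip":0},{"dx":0,"dy":0,"dz":0,"turn":0,"grip":0},{"dx":0,"dy":0,"dz":0,"turn":0,"grip":0}])

```text
clock: 7.3
tool_pos: [0.4224, 0.0991, 0.0385]
eef_rot: [0.728, 0.685, -0.002, -0.0]
contact_force: [-1.0, 0.7, -0.3]
opening: 0.633
```

```bash
python3 -c "
from h import *
plan(.42,.10,.029,-3.5)"
```

```text
clock 7.3 pos [0.4224 0.0991 0.0385] tilt [-0.003 -0.002 -1.   ] jaw -3.5 open 0.633 F [-1.   0.7 -0.3]
turn 0.0 then mm [ 0.8 -2.4  9.5] q7 -1.7146982782737734
```

Call:
send_rows(series=[{"dx":0,"dy":0,"dz":4,"turn":0,"grip":0},{"dx":0,"dy":0,"dz":3,"turn":0,"grip":0},{"dx":0,"dy":0,"dz":1,"turn":0,"grip":0},{"dx":0,"dy":0,"dz":0,"turn":0,"grip":0}])

```text
clock: 7.7
tool_pos: [0.4217, 0.0992, 0.0307]
eef_rot: [0.728, 0.685, -0.002, -0.001]
contact_force: [0.7, 0.4, -0.3]
opening: 0.636
```

```bash
python3 -c "
from h import *
plan(.42,.10,.029,-3.5);s=get_state();print(np.round(s['q'],2),np.round(s['qd'],2))"
```

```text
clock 7.7 pos [0.4217 0.0992 0.0307] tilt [-0.004 -0.002 -1.   ] jaw -3.5 open 0.636 F [ 0.7  0.4 -0.3]
turn 0.0 then mm [ 0.7 -1.8  1.7] q7 -1.9824594350973381
[-0.25  0.89 -0.14  2.26  1.58  0.11 -1.98] [-0.01 -0.    0.02  0.   -0.   -0.01 -0.  ]
```

Call:
send_rows(series=[{"dx":0,"dy":0,"dz":1.2,"turn":0,"grip":0},{"dx":0,"dy":0,"dz":0,"turn":0,"grip":0},{"dx":0,"dy":0,"dz":0.5,"turn":0,"grip":0},{"dx":0,"dy":0,"dz":0,"turn":0,"grip":0},{"dx":0,"dy":0,"dz":0,"turn":0,"grip":0}])

```text
clock: 8.2
tool_pos: [0.4215, 0.0993, 0.0292]
eef_rot: [0.728, 0.686, -0.002, -0.0]
contact_force: [-0.4, -0.9, 5.6]
opening: 0.639
```

```bash
python3 -c "
from h import *
plan(.42,.10,.029,-3.5)"
```

```text
clock 8.2 pos [0.4215 0.0993 0.0292] tilt [-0.004 -0.002 -1.   ] jaw -3.4 open 0.639 F [-0.4 -0.9  5.6]
turn 0.001 then mm [ 0.6 -1.5  0.2] q7 -2.004228797812501
```

Contact force 5.6 N shows it has touched down. Opening and rising.

Call:
send_rows(series=[{"dx":0,"dy":0,"dz":0,"turn":0,"grip":1},{"dx":0,"dy":0,"dz":0,"turn":0,"grip":1},{"dx":0,"dy":0,"dz":0,"turn":0,"grip":1},{"dx":0,"dy":0,"dz":-10,"turn":0,"grip":1},{"dx":0,"dy":0,"dz":-25,"turn":0,"grip":1},{"dx":0,"dy":0,"dz":-35,"turn":0,"grip":1},{"dx":0,"dy":0,"dz":-40,"turn":0,"grip":1},{"dx":0,"dy":0,"dz":-25,"turn":0,"grip":1},{"dx":0,"dy":0,"dz":0,"turn":0,"grip":1},{"dx":0,"dy":0,"dz":0,"turn":0,"grip":1}])

```text
clock: 9.2
tool_pos: [0.4226, 0.0991, 0.1598]
eef_rot: [0.728, 0.685, -0.002, 0.0]
contact_force: [1.1, -0.4, 0.1]
opening: 1.0
```

```bash
python3 -c "
from h import *
p=snapshot('scene');save(p,'s3');t=snapshot('top');save(t,'t3')
for q in (p,t):
  for k in ('spacer_mid','spacer_thin'):
    for r in regions_of(q,k):
      P,u,v=pts(q,r['pixels']);z=np.percentile(P[:,2],97);T=P[abs(P[:,2]-z)<.006];print(k,r['score'],z,cv2.minAreaRect((T[:,:2]*1000).astype(np.float32)))
plan(.571,-.315,.164,-23)
"
```

```text
spacer_mid 0.95 0.07117788192984197 ((570.44189453125, -312.7515563964844), (31.42903709411621, 51.942710876464844), 64.42478942871094)
spacer_mid 0.8 0.057693699297225474 ((576.859130859375, -244.33815002441406), (4.303531169891357, 9.088685989379883), 7.2206621170043945)
spacer_mid 0.71 0.06705315795076722 ((568.92724609375, -81.46955108642578), (13.316739082336426, 6.837809085845947), 5.773215293884277)
spacer_thin 0.9 0.07144085619534014 ((420.7359619140625, 100.11024475097656), (20.471923828125, 55.183128356933594), 87.52457427978516)
spacer_mid 0.98 0.07404804835172696 ((592.8493041992188, -225.47836303710938), (55.389137268066406, 31.960803985595703), 83.3778076171875)
spacer_mid 0.8 0.07418197529003392 ((571.9423828125, -316.6116638183594), (31.759544372558594, 55.76216125488281), 66.1545639038086)
spacer_mid 0.61 0.07388546576591364 ((578.0092163085938, -109.84989929199219), (32.188568115234375, 55.781742095947266), 49.22845458984375)
clock 9.5 pos [0.4219 0.0995 0.159 ] tilt [-0.005 -0.004 -1.   ] jaw -3.4 open 0.999 F [ 0.2 -0.2 -0.2]
turn 0.342 then mm [-323.3  299.2   -4.2] q7 -1.2269593111930959
```

View pics/s3.png

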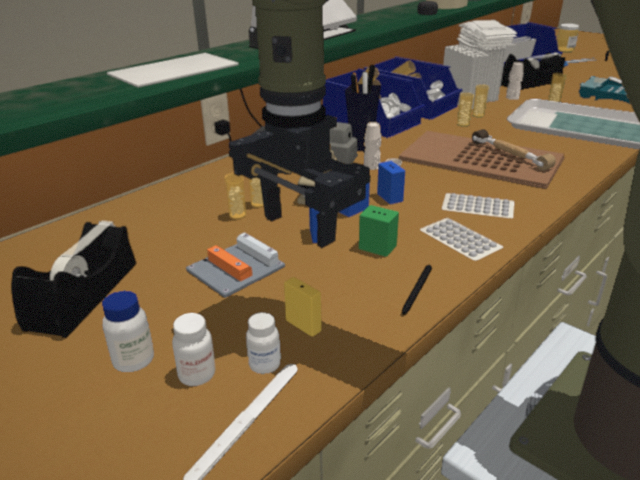

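Yellow stands upright on the worktop at (303,305). The target blue is at (391,182).

Call:
send_rows(series=[{"dx":0,"dy":0,"dz":0,"turn":0.12,"grip":1},{"dx":0,"dy":0,"dz":0,"turn":0.12,"grip":1},{"dx":0,"dy":0,"dz":0,"turn":0.12,"grip":1},{"dx":-18,"dy":16,"dz":0,"turn":0,"grip":1},{"dx":-27,"dy":25,"dz":0,"turn":0,"grip":1},{"dx":-27,"dy":25,"dz":0,"turn":0,"grip":1},{"dx":-27,"dy":25,"dz":0,"turn":0,"grip":1},{"dx":-27,"dy":25,"dz":0,"turn":0,"grip":1},{"dx":-27,"dy":25,"dz":0,"turn":0,"grip":1},{"dx":-27,"dy":25,"dz":0,"turn":0,"grip":1},{"dx":-27,"dy":25,"dz":0,"turn":0,"grip":1},{"dx":-27,"dy":25,"dz":0,"turn":0,"grip":1},{"dx":-27,"dy":25,"dz":0,"turn":0,"grip":1},{"dx":-27,"dy":25,"dz":0,"turn":0,"grip":1},{"dx":-20,"dy":18,"dz":0,"turn":0,"grip":1},{"dx":-15,"dy":15,"dz":0,"turn":0,"grip":1},{"dx":0,"dy":0,"dz":0,"turn":0,"grip":1},{"dx":0,"dy":0,"dz":0,"turn":0,"grip":1}])

```text
clock: 11.3
tool_pos: [0.5631, -0.3163, 0.1598]
eef_rot: [0.839, 0.544, -0.002, -0.001]
contact_force: [-0.2, 0.7, 0.2]
opening: 1.001
```

```bash
python3 -c "
from h import *
plan(.571,-.315,.028,-24)
"
```

```text
clock 11.3 pos [ 0.5631 -0.3163  0.1598] tilt [-0.005 -0.002 -1.   ] jaw -24.1 open 1.001 F [-0.2  0.7  0.2]
turn -0.001 then mm [  4.9   7.2 131.7] q7 -0.5155010454178157
```

Call:
send_rows(series=[{"dx":4.5,"dy":7,"dz":0,"turn":0,"grip":1},{"dx":0,"dy":0,"dz":25,"turn":0,"grip":1},{"dx":0,"dy":0,"dz":25,"turn":0,"grip":1},{"dx":0,"dy":0,"dz":15,"turn":0,"grip":1},{"dx":0,"dy":0,"dz":0,"turn":0,"grip":1},{"dx":0,"dy":0,"dz":0,"turn":0,"grip":1}])

```text
clock: 11.9
tool_pos: [0.5723, -0.3156, 0.0961]
eef_rot: [0.839, 0.544, -0.002, 0.0]
contact_force: [-0.2, 1.0, -0.2]
opening: 1.002
```

```bash
python3 -c "
from h import *
plan(.571,-.315,.028,-24)
p=snapshot('scene');save(p,'s4')
cv2.imwrite('pics/s4c.png',cv2.resize(p['img'][120:260,300:470,::-1],None,fx=4,fy=4))
"
```

```text
clock 11.9 pos [ 0.5723 -0.3156  0.0961] tilt [-0.003 -0.003 -1.   ] jaw -24.0 open 1.002 F [-0.2  1.  -0.2]
turn -0.0 then mm [ 0.2 -1.3 68.1] q7 -0.565281727214281
```

View pics/s4c.png

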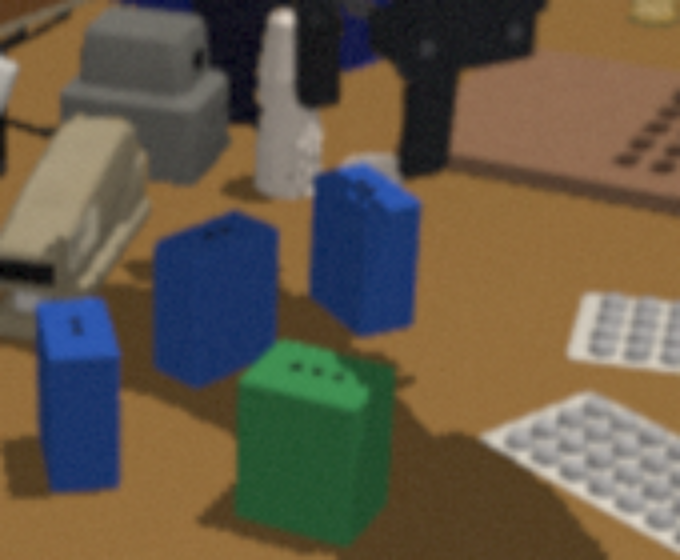

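Fingers straddle the target blue (crop (365,185)), with the tips about 25 mm above its top. Descending and gripping.

Call:
send_rows(series=[{"dx":0,"dy":-1,"dz":18,"turn":0,"grip":1},{"dx":0,"dy":0,"dz":25,"turn":0,"grip":1},{"dx":0,"dy":0,"dz":17,"turn":0,"grip":1},{"dx":0,"dy":0,"dz":7,"turn":0,"grip":1},{"dx":0,"dy":0,"dz":0,"turn":0,"grip":1},{"dx":0,"dy":0,"dz":0,"turn":0,"grip":0},{"dx":0,"dy":0,"dz":0,"turn":0,"grip":0},{"dx":0,"dy":0,"dz":0,"turn":0,"grip":0},{"dx":0,"dy":0,"dz":0,"turn":0,"grip":0},{"dx":0,"dy":0,"dz":0,"turn":0,"grip":0},{"dx":0,"dy":0,"dz":0,"turn":0,"grip":0}])

```text
clock: 13.05
tool_pos: [0.571, -0.3164, 0.0292]
eef_rot: [0.839, 0.544, -0.002, 0.001]
contact_force: [-0.3, 0.1, 2.8]
opening: 0.631
```

```bash
python3 -c "
from h import *
plan(.571,-.315,.028,-24)
"
```

```text
clock 13.05 pos [ 0.571  -0.3164  0.0292] tilt [-0.002 -0.004 -1.   ] jaw -24.1 open 0.631 F [-0.3  0.1  2.8]
turn -0.002 then mm [ 1.3 -0.6  1.2] q7 -0.6194589675470489
```

Call:
send_rows(series=[{"dx":0,"dy":0,"dz":-8,"turn":0,"grip":0},{"dx":0,"dy":0,"dz":-20,"turn":0,"grip":0},{"dx":0,"dy":0,"dz":-30,"turn":0,"grip":0},{"dx":0,"dy":0,"dz":-30,"turn":0,"grip":0},{"dx":0,"dy":0,"dz":-25,"turn":0,"grip":0},{"dx":0,"dy":0,"dz":-12,"turn":0,"grip":0},{"dx":0,"dy":0,"dz":0,"turn":-0.118,"grip":0},{"dx":0,"dy":0,"dz":0,"turn":-0.118,"grip":0},{"dx":0,"dy":0,"dz":0,"turn":-0.118,"grip":0},{"dx":0,"dy":0,"dz":0,"turn":0,"grip":0},{"dx":0,"dy":0,"dz":0,"turn":0,"grip":0}])

```text
clock: 14.15
tool_pos: [0.5704, -0.3157, 0.153]
eef_rot: [0.731, 0.682, -0.002, -0.001]
contact_force: [0.5, -1.1, -1.5]
opening: 0.632
```

```bash
python3 -c "
from h import *
plan(.6078,.047,.154,-3.8)
"
```

```text
clock 14.15 pos [ 0.5704 -0.3157  0.153 ] tilt [-0.004 -0.002 -1.   ] jaw -4.0 open 0.632 F [ 0.5 -1.1 -1.5]
turn -0.003 then mm [364.3  13.3  -2. ] q7 -0.2241930764051825
```

Call:
send_rows(series=[{"dx":16,"dy":0.5,"dz":0,"turn":0,"grip":0},{"dx":26,"dy":1,"dz":0,"turn":0,"grip":0},{"dx":30,"dy":1,"dz":0,"turn":0,"grip":0},{"dx":30,"dy":1,"dz":0,"turn":0,"grip":0},{"dx":30,"dy":1,"dz":0,"turn":0,"grip":0},{"dx":30,"dy":1,"dz":0,"turn":0,"grip":0},{"dx":30,"dy":1,"dz":0,"turn":0,"grip":0},{"dx":30,"dy":1,"dz":0,"turn":0,"grip":0},{"dx":30,"dy":1,"dz":0,"turn":0,"grip":0},{"dx":30,"dy":1,"dz":0,"turn":0,"grip":0},{"dx":30,"dy":1,"dz":0,"turn":0,"grip":0},{"dx":24,"dy":1,"dz":0,"turn":0,"grip":0},{"dx":18,"dy":1,"dz":0,"turn":0,"grip":0},{"dx":10,"dy":1,"dz":0,"turn":0,"grip":0},{"dx":0,"dy":0,"dz":0,"turn":0,"grip":0},{"dx":0,"dy":0,"dz":0,"turn":0,"grip":0},{"dx":0,"dy":0,"dz":0,"turn":0,"grip":0}])

```text
clock: 15.85
tool_pos: [0.6084, 0.0446, 0.1522]
eef_rot: [0.731, 0.682, -0.003, 0.0]
contact_force: [0.2, -0.6, -1.3]
opening: 0.635
```

```bash
python3 -c "
from h import *
plan(.6078,.047,.154,-3.8)
p=snapshot('scene');save(p,'s5'); t=snapshot('top');save(t,'t5')
for n,p in (('s',p),('t',t)):
    P,u,v=pts(p); C=p['img'][v,u].astype(int)
    b=(abs(P[:,0]-.6)<.08)&(abs(P[:,1]-.05)<.08)&(P[:,2]>.10)&(P[:,2]<.21)&(C[:,2]>C[:,0]*2)&(C[:,2]>C[:,1]*1.4)&(C[:,2]>50)
    B=P[b];print(n,len(B), np.round(np.percentile(B,[1,50,99],axis=0)*1000,1).tolist() if len(B) else '')
    if len(B): print(cv2.minAreaRect((B[:,:2]*1000).astype(np.float32)))
"
```

```text
clock 15.85 pos [0.6084 0.0446 0.1522] tilt [-0.004 -0.005 -1.   ] jaw -3.9 open 0.635 F [ 0.2 -0.6 -1.3]
turn -0.003 then mm [ 2.4 -0.8 -1.8] q7 -0.8354412798398859
s 1273 [[578.3, 37.3, 127.9], [600.3, 60.1, 164.5], [645.6, 64.1, 194.8]]
((608.52880859375, 52.08611297607422), (79.5610122680664, 30.928911209106445), 6.388079643249512)
t 0
```

View pics/s5.png

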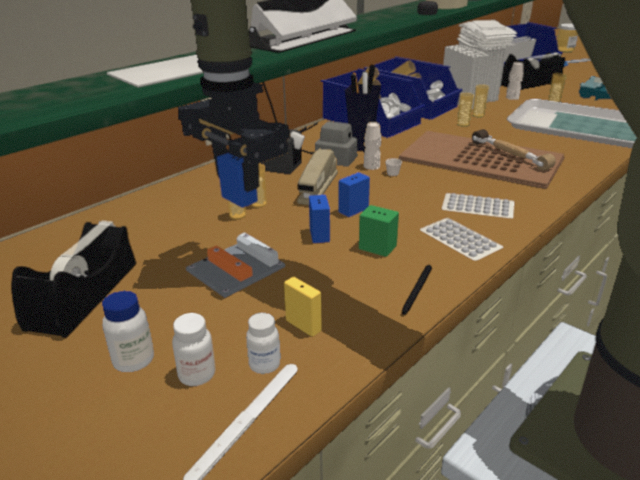

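View pics/t5.png

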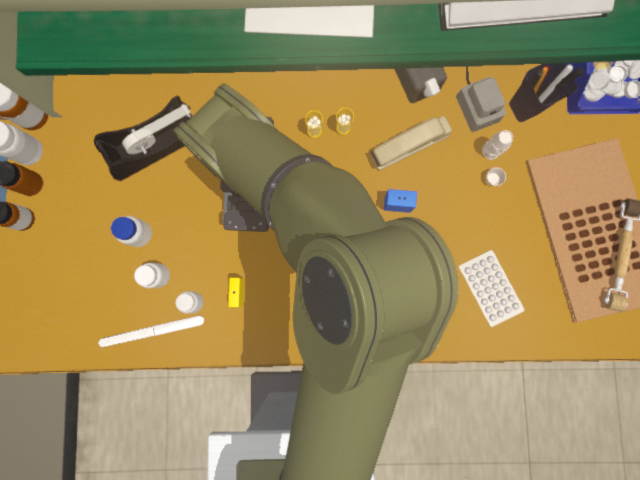

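```bash
cat > face.py <<'E'
from h import *
p=snapshot('scene');P,u,v=pts(p); C=p['img'][v,u].astype(int)
s=get_state();z0=s['tool_pos'][2];print(s['clock'],s['tool_pos'])
b=(abs(P[:,0]-.6)<.08)&(abs(P[:,1]-.05)<.08)&(P[:,2]>z0-.024)&(P[:,2]<z0-.001)&(C[:,2]>C[:,0]*2)&(C[:,2]>C[:,1]*1.4)&(C[:,2]>40)
B=P[b]*1000
c=B.mean(0); m=np.ones(len(B),bool)
for _ in range(6):
    A=np.c_[B[:,0]-608,B[:,2]-z0*1000,np.ones(len(B))]
    k=np.linalg.lstsq(A[m],B[m,1],rcond=None)[0]; r=B[:,1]-A@k; m=abs(r)<max(2,2*np.std(r[m]))
print('face +y at x=608, tip z: y',k[2].round(2),'slope deg',np.degrees(np.arctan(k[:2])).round(1),m.sum(),len(B),'std',r[m].std().round(2))
print('x range',np.percentile(B[m,0],[1,99]).round(1),'z',np.percentile(B[m,2],[1,99]).round(1))
E
python3 face.py; python3 - <<'E'
# scene frame guide: base outline refit from initial picture
from h import *
p=dict(np.load('scene0.npz'));P,u,v=pts(p);C=p['img'][v,u].astype(int)
b=(abs(P[:,0]-.61)<.08)&(abs(P[:,1]-.09)<.03)&(P[:,2]>.010)&(P[:,2]<.022)
org=(C[:,0]-C[:,2]>70)&(C[:,1]<C[:,0]*.65)
B=P[b&org]*1000; m=np.ones(len(B),bool)
for _ in range(6):
    A=np.c_[B[:,0]-608,np.ones(len(B))];k=np.linalg.lstsq(A[m],B[m,1],rcond=None)[0];r=B[:,1]-A@k;m=abs(r)<max(1.5,2*np.std(r[m]))
print('stop outer face at x=608',k,m.sum(),len(B),r[m].std())
E
```

```text
16.0 [0.60846901 0.04529707 0.15234065]
face +y at x=608, tip z: y 61.17 slope deg [-1.1  0.4] 288 426 std 1.24
x range [580.4 632.8] z [129.  151.2]
stop outer face at x=608 [-6.63820129e-02  8.90222819e+01] 168 239 0.6720052792403873
```

Call:
send_rows(series=[{"dx":1.2,"dy":-0.6,"dz":15,"turn":0,"grip":0},{"dx":0,"dy":0,"dz":25,"turn":0,"grip":0},{"dx":0,"dy":0,"dz":25,"turn":0,"grip":0},{"dx":0,"dy":0,"dz":13,"turn":0,"grip":0},{"dx":0,"dy":0,"dz":5,"turn":0,"grip":0},{"dx":0,"dy":0,"dz":0,"turn":0,"grip":0},{"dx":0,"dy":0,"dz":0,"turn":0,"grip":0}])

```text
clock: 16.7
tool_pos: [0.6083, 0.0479, 0.0702]
eef_rot: [0.73, 0.683, -0.001, 0.0]
contact_force: [1.2, 0.2, -0.6]
opening: 0.631
```

```bash
python3 face.py; python3 -c "
from h import *
plan(.608,.0465,.037,-3.8)
p=snapshot('scene')
cv2.imwrite('pics/s6.png',cv2.resize(p['img'][170:310,160:310,::-1],None,fx=4,fy=4))"
```

```text
16.75 [0.60845459 0.04786758 0.07041221]
face +y at x=608, tip z: y 64.21 slope deg [-1.1  0.2] 245 363 std 1.2
x range [581. 633.] z [46.7 69.1]
clock 16.75 pos [0.6085 0.0479 0.0704] tilt [-0.001 -0.002 -1.   ] jaw -3.8 open 0.634 F [ 0.2 -0.4  0.2]
turn -0.0 then mm [-1.3 -0.3 33.4] q7 -0.9240540606130125
```

View pics/s6.png

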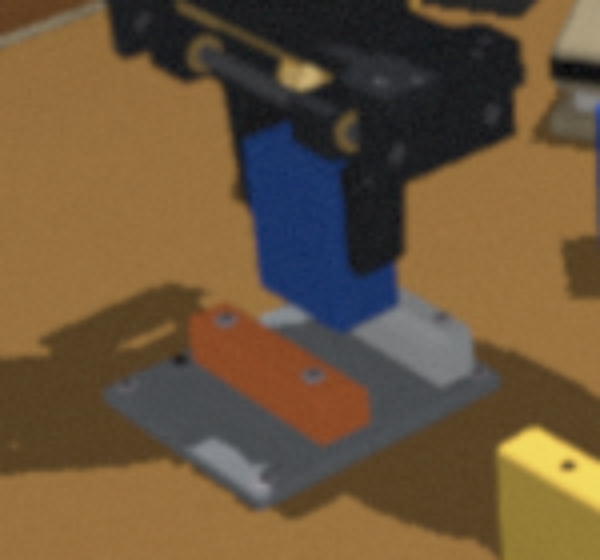

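Blue sits above the gap, about 1.5 mm too far towards the stop. Correcting and lowering gently.

Call:
send_rows(series=[{"dx":-1.4,"dy":0,"dz":3,"turn":0,"grip":0},{"dx":0,"dy":0,"dz":6,"turn":0,"grip":0},{"dx":0,"dy":0,"dz":6,"turn":0,"grip":0},{"dx":0,"dy":0,"dz":4,"turn":0,"grip":0},{"dx":0,"dy":0,"dz":0,"turn":0,"grip":0}])

```text
clock: 17.3
tool_pos: [0.6069, 0.0459, 0.0495]
eef_rot: [0.73, 0.683, -0.003, -0.0]
contact_force: [-0.6, 0.3, -0.5]
opening: 0.635
```

```bash
python3 -c "
from h import *
plan(.608,.0465,.037,-3.8)"
```

```text
clock 17.3 pos [0.6069 0.0459 0.0495] tilt [-0.005 -0.003 -1.   ] jaw -3.8 open 0.635 F [-0.6  0.3 -0.5]
turn 0.0 then mm [ 0.7  1.1 12.5] q7 -0.9426227401131749
```

Bottom edge is about 20 mm up and below the bevels, with no contact force.

Call:
send_rows(series=[{"dx":0,"dy":0,"dz":4,"turn":0,"grip":0},{"dx":0,"dy":0,"dz":4,"turn":0,"grip":0},{"dx":0,"dy":0,"dz":3,"turn":0,"grip":0},{"dx":0,"dy":0,"dz":0.5,"turn":0,"grip":0},{"dx":0,"dy":0,"dz":0,"turn":0,"grip":0},{"dx":0,"dy":0,"dz":0,"turn":0,"grip":0}])

```text
clock: 17.9
tool_pos: [0.6076, 0.0461, 0.039]
eef_rot: [0.73, 0.683, -0.002, 0.0]
contact_force: [-0.1, 0.0, -1.2]
opening: 0.636
```

```bash
python3 -c "
from h import *
plan(.608,.0465,.037,-3.8)"
```

```text
clock 17.9 pos [0.6076 0.0461 0.039 ] tilt [-0.003 -0.003 -1.   ] jaw -3.8 open 0.636 F [-0.1  0.  -1.2]
turn 0.0 then mm [0.4 0.4 2. ] q7 -0.9545378706761329
```

Call:
send_rows(series=[{"dx":0,"dy":0,"dz":1.2,"turn":0,"grip":0},{"dx":0,"dy":0,"dz":0.5,"turn":0,"grip":0},{"dx":0,"dy":0,"dz":0.3,"turn":0,"grip":0},{"dx":0,"dy":0,"dz":0,"turn":0,"grip":0},{"dx":0,"dy":0,"dz":0,"turn":0,"grip":0}])

```text
clock: 18.4
tool_pos: [0.6075, 0.046, 0.0372]
eef_rot: [0.73, 0.683, -0.002, 0.0]
contact_force: [-0.6, -0.2, 2.2]
opening: 0.629
```

```bash
python3 -c "
from h import *
plan(.608,.0465,.037,-3.8)"
```

```text
clock 18.4 pos [0.6075 0.046  0.0372] tilt [-0.003 -0.003 -1.   ] jaw -3.8 open 0.629 F [-0.6 -0.2  2.2]
turn 0.0 then mm [0.5 0.4 0.2] q7 -0.9566033549335592
```

Seated at the expected height, with contact starting. Releasing, rising and retreating towards the robot's right so that it clears the view.

Call:
send_rows(series=[{"dx":0,"dy":0,"dz":0,"turn":0,"grip":1},{"dx":0,"dy":0,"dz":0,"turn":0,"grip":1},{"dx":0,"dy":0,"dz":0,"turn":0,"grip":1},{"dx":0,"dy":0,"dz":-10,"turn":0,"grip":1},{"dx":0,"dy":0,"dz":-25,"turn":0,"grip":1},{"dx":0,"dy":0,"dz":-35,"turn":0,"grip":1},{"dx":0,"dy":0,"dz":-40,"turn":0,"grip":1},{"dx":0,"dy":0,"dz":-40,"turn":0,"grip":1},{"dx":-25,"dy":0,"dz":-20,"turn":0,"grip":1},{"dx":-30,"dy":0,"dz":0,"turn":0,"grip":1},{"dx":-30,"dy":0,"dz":0,"turn":0,"grip":1},{"dx":-30,"dy":0,"dz":0,"turn":0,"grip":1},{"dx":-30,"dy":0,"dz":0,"turn":0,"grip":1},{"dx":-30,"dy":0,"dz":0,"turn":0,"grip":1},{"dx":-30,"dy":0,"dz":0,"turn":0,"grip":1},{"dx":-20,"dy":0,"dz":0,"turn":0,"grip":1},{"dx":0,"dy":0,"dz":0,"turn":0,"grip":1},{"dx":0,"dy":0,"dz":0,"turn":0,"grip":1}])

```text
clock: 20.2
tool_pos: [0.5932, -0.177, 0.2081]
eef_rot: [0.73, 0.683, -0.002, -0.0]
contact_force: [-0.2, 0.7, 0.0]
opening: 1.003
```

```bash
python3 -c "
from h import *
p=snapshot('scene');save(p,'s7');t=snapshot('top');save(t,'t7')
for n,q in (('scene',p),('top',t)):
  for k in ('spacer_mid','spacer_thin','spacer_thick'):
    for r in regions_of(q,k):
      P,u,v=pts(q,r['pixels']);z=np.percentile(P[:,2],97);T=P[abs(P[:,2]-z)<.006];a=cv2.minAreaRect((T[:,:2]*1000).astype(np.float32));print(n,k,round(r['score'],2),z.round(4),np.round(a[0],1),np.round(a[1],1),round(a[2],1))
print(get_state()['clock'])
"
```

```text
scene spacer_mid 0.91 0.0796 [606.6  48.2] [32.6 56.7] 85.9
scene spacer_mid 0.83 0.0716 [ 593.6 -221.5] [54.8 35.6] 83.5
scene spacer_mid 0.79 0.0719 [ 578.8 -106.2] [30.8 59. ] 51.2
scene spacer_thin 0.73 0.0715 [420.8 100.3] [21.4 55.7] 89.7
scene spacer_thick 0.92 0.0717 [ 472.  -142.1] [56.6 46.9] 12.7
top spacer_mid 0.6 0.0823 [606.1  45.1] [31.6 55.3] 85.6
top spacer_mid 0.56 0.0739 [ 577.7 -109.6] [31.6 55. ] 49.0
top spacer_mid 0.33 0.0324 [608.   46.8] [76.9 90. ] 86.0
top spacer_thin 0.55 0.0742 [420.9  96.6] [19.2 52.6] 89.6
top spacer_thick 0.58 0.0742 [ 471.3 -145.3] [55.6 43.2] 11.3
20.6
```

View pics/s7.png

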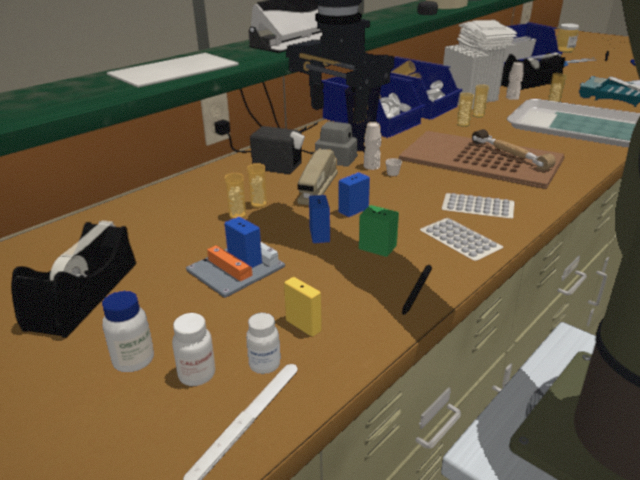

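View pics/t7.png

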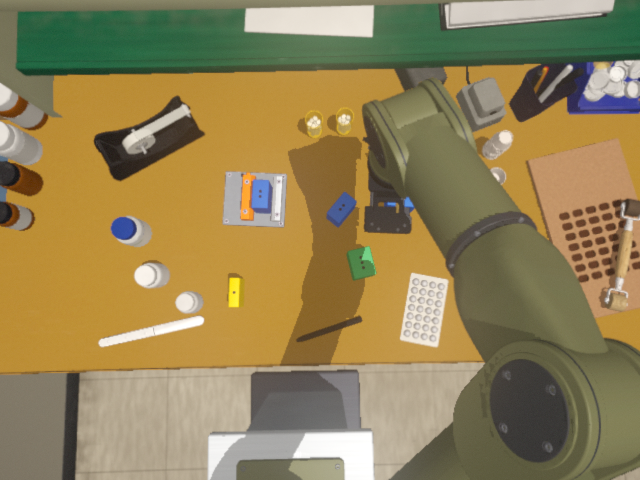

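Blue stands in the gap at (243,243) in the scene view, with its top at about 80 mm and square to the guide. Yellow (303,305) and green (378,230) stand on the worktop, and the gripper is clear of everything.

```bash
python3 -c "
from h import *
print(get_state()['clock'],finish_job())"
```

```text
the job is handed in; nothing more can be done
20.6 None
```

The blue spacer now stands in the guide's gap, with yellow and green upright on the worktop. I handed the job in at 20.6 s.

- **Gap:** the first pictures gave about 37–39 mm. With yellow out, the top view showed about 37 mm of bare base between the walls. So blue (32 mm) fits and green (44 mm) cannot. I decided this from the pictures and did not try green in the gap; it stayed where it stood.
- **Moves:** I stood yellow at about (0.42, 0.10). I took the blue farthest to the robot's right, at about (0.571, -0.315), and lowered it into the gap. There was no noticeable contact force until about 2 N at the base.
- **Last checks:**
  - Blue measured at (606, 45–48) mm against a gap middle of about (608, 46.5) mm. Its top is at 80–82 mm (78 expected) and it is square to the guide.
  - Yellow and green tops are at 72–74 mm (70 expected), and both look upright in the picture.
  - The gripper was open and about 0.2 m above the worktop, touching nothing.
- **Disagreement:** the two cameras differ by about 3 mm in y and 2–3 mm in height. This is slightly over the stated 2 mm calibration, but it applies to all the objects alike.

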